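Rock the stuck locating block out of its jaws

TASK

The tall steel locating block is stuck between the two stiff jaws of the small fixture. Grip the block by its head and rock it side to side, towards one jaw and then the other, until both jaws have given way and let go of it (do not push the jaws with the gripper itself), then draw it straight up and finish while holding it upright just clear above the fixture, its foot about 2 cm over the tops of the jaws. Leave the press die, the plunger and the jar alone.

Things in the scene. Friction and masses are not known exactly. Their poses are not given: they have to be found in the camera images.
- fixture: dark steel base plate 70 (own x) x 136 (own y) x 14 mm, fixed to the worktop, yaw within 30 degrees of square. Origin: centre of its underside, z up; +y points to its left jaw, -y to its right. The two aluminium jaws on it are 36 mm wide in x, their tops 66 mm over the worktop.
- pocket (a point): on the fixture's axis, 14 mm over the worktop (mouth of the pocket). The pocket is 26 mm (x) by 22 mm (y) and 10 mm deep. The block's rounded foot stands in it and cannot shift sideways; the block can only tip, about a line through this point along the fixture's x.
- block: upright steel bar, 24 mm (own x) by 20 mm (own y), 108 mm tall, about 0.3 kg. Origin: centre of its underside, 4 mm over the worktop at the start, axes as the fixture's. Foot rounded, radius 10 mm about x. Ears reach 15 mm out in y, 14 to 19 mm over the origin, under lips of the closed jaws, so a straight pull cannot free it.
- head (a point): middle of the block's free head, on its axis, 92 mm over its origin (96 mm over the worktop at the start, 30 mm over the jaw tops). Grip here across the 24 mm thickness, fingers on the faces that look along the fixture's +x and -x, fingertips above the jaw tops.
- jaw_left (a joint): outward travel of the jaw on the fixture's +y side, m: 0 to 0.001 at the start (wall beside the block), 0.009 at its stop. Slides along y against about 8 N of friction and stays where left. Tipping the block towards it pushes its top edge back: about 4.5 mm for 0.1 rad, 7 to 8 mm for 0.17 rad. Beyond 0.0055 its lip is clear of the block's ear.
- jaw_right (a joint): the same for the jaw on the fixture's -y side, positive outward (towards -y)
- press_die: bystander: plain steel press die, a cylinder 51 mm across and 50 mm tall; origin at the centre of its underside
- die_plunger: bystander: steel die plunger with a broad round head, 43 mm across, 60 mm tall; origin at the centre of its underside
- soil_jar: bystander: small white jar with a black screw cap, 48 mm across, 66 mm tall; origin at the centre of its underside
Things that resemble listed ones, but are neither listed nor needed, are in the scene too. What is shaped like the block but red is not meant. Of the things that look like the fixture, the larger one is meant.

How it is judged (in metres and radians):
On the way:
1. both jaws are rocked back by at least 4 mm while its foot still stands in the pocket (value of joint each of jaw_left, jaw_right above 0.004 m and z of block in the frame of fixture below 0.01 m), for 0.1 s.
At the end, for the whole second after the job is handed in: The gripper holds the block upright (within 15 degrees) and still, above the middle of the fixture (within 35 mm), its foot 4 to 50 mm over the jaw tops, touching nothing of the fixture (z of block in the frame of fixture between 0.07 and 0.116 m and horizontal distance between block and fixture below 0.035 m and angle between block's own z axis and vertical below 0.26 rad and contact force between block and the fingers above 2 N and contact force between block and fixture below 0.3 N and linear speed of block below 0.02 m/s); the arm keeps its last pose, push and grip.
It fails at once if the gripper itself pushes on the fixture or its jaws (contact force between the fingers and fixture above 4 N).
It fails at once if a bystander is moved by more than 2 cm (distance of any of press_die, die_plunger, soil_jar from where it was at the start of the episode above 0.02 m).
It also fails if it takes over 35 s, if anything falls off the work surface, if the arm or the gripper's body presses on something with over 40 N, if the wrist force passes 120 N, or if a joint passes its speed limit or range.

ROBOT

A 6-joint arm with a two-finger parallel gripper is mounted at the origin on a cart in front of the work surface, level with it; the furniture and walls round the work are solid. World frame = base frame: x ahead of the robot, y to its left, z up, the work surface at z = 0. Lengths are in m, angles in degrees, forces in N, time in s.
With the tool pointing down it reaches from about 0.3 to 0.75 m from the base axis. Payload 8.5 kg.
Tool frame: the origin (TCP) lies midway between the tips of the shut fingers; the grasp point (between the pads) lies 19 mm behind it (env.tcp_to_grasp is the z of the grasp point in the tool frame, in m); z points along the fingers, y is the line along which they close (so a half turn about z gives the same grasp; the last joint's range is limited). The gripper opens to 85 mm and grips with 20 to 120 N. Pads are 22 mm wide; open, the fingers measure 114 mm over their backs; the gripper's body (76 mm by 85 mm) begins 54 mm behind the grasp point. The pads swing forward as they close: fully open they stand 13 mm farther back than shut.
Start: joints at [-76.221, 21.807, 74.336, -0, 83.858, -12.336], TCP at [0.242, -0.494, 0.231] pointing down, gripper open.
Joint ranges: [-178.18, 178.18], [-50.72, 133.34], [12.68, 142.11], [-81.47, 261.47], [9.98, 163.14], [-165.26, 165.26]. Speed limits (degrees/s): [136.94, 136.94, 180, 180, 180, 180].

INTERFACE

Orientations are given as a 3x3 rotation matrix whose columns are the frame's x, y, z axes.
In Python, from rig import env, imaging, job, models gives the robot as it stands. The module is installed in compiled form; this text tells all that it offers.
- The arm moves only by the tool jog_arm, never from a script. Its argument "plan" is text: rows parted by semicolons, each of 7 numbers parted by spaces: the turn, a rotation vector about the tool's x, y, z in degrees, then the shift along the tool's x, y, z in cm, then the closure in counts, from 0 (fully open) to 255 (shut). In form: rx ry rz x y z claw; .... A call has 1 to 10 rows; each row shifts and turns the commanded pose from where the row before left it, along the tool's axes as they then stand; what a row does not reach is not made up. A row lasts 1/12 s, in which the tool goes at most 41.7 mm and 7.16 degrees, less where a joint would pass 70% of its speed; a pose out of reach is approached as far as the arm can. A call with a gripper value outside its range is refused whole. The fingers move at their own pace and stop on an object; "grip_force" is the grip in N (left out, the last holds). Time passes only in rows, so rows that do not move let the fingers close. It gives the time, the measured TCP pose, the force, the opening and the grip force at its end, in the units of the state.
- env.observe(): the state, without advancing time (a new reading comes with each control period).
- imaging.get_image(name): name is "scene" or "top" or "wrist"; returns a dict with "pixels" (480x640x3 uint8, red, green, blue), "depth" (480x640 float32, m along the optical axis (not along the pixel's ray), 0 where there is no reading), "fov_y" (degrees; the focal length in pixels is half the picture's height over the tangent of half this angle, whatever the lens; pixels are square), "cx", "cy" (the principal point, pixels), "distortion" ([k1, k2, p1, p2, k3] as OpenCV has them; the pictures are not rectified), "world_from_camera" (4x4, takes a point from camera to world coordinates). Camera axes: x right, y down, z forward; pixel columns grow to the right and rows downward; lengths in m; the calibration is good to about 2 mm. A picture is of the moment at which its call begins.
- job.close_job(): hands the job in; it is judged then, once.
Trained networks look in the newest picture that a camera, given by its name, has taken for a name from the list of things; names that differ only in an ending like _2 or _b are one class to them, and where a whole thing is asked for, a point or a joint stands for the part that bears it (a point fixed in the world has none). Each returns a list of dicts, best first, with "confidence" (0 to 1); they miss things now and then, are a little off and sometimes report something else, mostly with a low value. They report only what shows in the picture. A call takes as long as a camera call. They do not tell look-alikes from the thing itself.
- models.outline_of(camera, query): "region" (480x640 bool, what is visible of it) and "bbox" ([centre column, centre row, width, height] in pixels, round what is visible of it).
- models.tip_of(camera, query): "at" ([column, row] in pixels: a listed point, or the origin of a listed thing).
The state is a dict: "time_s": time; "q": joint angles; "qvel": joint speeds; "joint_efforts": joint torques, N m; "position": TCP position; "tool_rot": TCP orientation; "ft_force": force on the tool from outside, world axes, zero at the start; "wrist_torque": the same for the moment, N m; "grip_width": finger opening in m; "gripper_force": force on a finger pad.
Only numpy, scipy, OpenCV 4.12 (cv2) and the standard library are available. Lean on these libraries where they do the work, as an engineer would, in place of code of your own. Each camera call takes 0.05 s, during which the arm holds its last target. There are 200 camera calls.

## Working session

There is one attempt and no reset: what is moved stays moved. The work goes in short steps, Python scripts to look and compute and a tool call to move; the robot and the scene stay as the last step left them, time stands still between calls to the robot, and variables do not carry over. Pictures are saved under pics/ and viewed, at most 10 in all, crops included, and the job is handed in when it is done.

Besides the shell and the picture viewer there is one more tool, called as name(argument=value, ...) on one line, values as JSON. jog_arm: Moves the arm, as the interface text tells. Its arguments: {"type":"object","properties":{"plan":{"type":"string"},"grip_force":{"type":"number"}},"required":["plan"]}

```bash
mkdir -p pics
cat > h.py <<'E'
import numpy as np, cv2
from rig import env, imaging, job, models
def K(im):
    f=240/np.tan(np.radians(im['fov_y']/2)); return np.array([[f,0,im['cx']],[0,f,im['cy']],[0,0,1.]])
def pts(im,uv,d=None):
    uv=np.asarray(uv,float).reshape(-1,2)
    if d is None: d=im['depth'][uv[:,1].round().astype(int).clip(0,479),uv[:,0].round().astype(int).clip(0,639)]
    n=cv2.undistortPoints(uv.reshape(-1,1,2),K(im),np.array(im['distortion'],float)).reshape(-1,2)
    p=np.c_[n,np.ones(len(n))]*np.asarray(d).reshape(-1,1)
    T=np.array(im['world_from_camera']); return p@T[:3,:3].T+T[:3,3]
def save(im,name,box=None,s=1):
    p=im['pixels'][:,:,::-1]
    if box: p=p[box[1]:box[3],box[0]:box[2]]
    cv2.imwrite('pics/'+name,cv2.resize(p,None,fx=s,fy=s,interpolation=cv2.INTER_CUBIC))
E
python3 - <<'E'
from h import *
np.set_printoptions(precision=3,suppress=True)
for c in ['scene','top']:
    im=imaging.get_image(c); save(im,c+'1.png')
    for q in ['fixture','block','head','pocket','jaw_left','jaw_right']:
        for r in models.tip_of(c,q): print(c,q,round(r['confidence'],2),np.round(r['at']),pts(im,r['at'])[0])
    for q in ['fixture','block']:
        for r in models.outline_of(c,q): print(c,q,'outline',round(r['confidence'],2),np.round(r['bbox']))
E
```

```text
scene fixture 0.81 [327. 247.] [ 0.554 -0.094  0.021]
scene fixture 0.8 [294. 283.] [ 0.422 -0.135  0.019]
scene block 0.84 [325. 244.] [ 0.557 -0.086  0.023]
scene block 0.7 [279. 254.] [ 0.479 -0.029  0.009]
scene head 0.6 [326. 206.] [ 0.572 -0.069  0.101]
scene head 0.57 [278. 216.] [ 0.477 -0.03   0.098]
scene pocket 0.9 [327. 239.] [ 0.564 -0.084  0.032]
scene pocket 0.74 [295. 280.] [ 0.425 -0.135  0.025]Traceback (most recent call last):
  File "<stdin>", line 6, in <module>
ValueError: it knows: block, die_plunger, fixture, head, pocket, press_die, soil_jar
```

Run:
```python
from h import *
np.set_printoptions(precision=3,suppress=True)
a=imaging.get_image('scene'); im=imaging.get_image('top')
for q in ['fixture','block','head','pocket','press_die','die_plunger','soil_jar']:
    for r in models.tip_of('top',q): print(q,round(r['confidence'],2),np.round(r['at']),pts(im,r['at'])[0])
for q in ['fixture','block']:
    for r in models.outline_of('top',q):
        print(q,'outline',round(r['confidence'],2),np.round(r['bbox']))
cv2.imwrite('pics/both.png',cv2.resize(np.vstack([a['pixels'],im['pixels']])[:,:,::-1],None,fx=.62,fy=.62,interpolation=cv2.INTER_AREA))
```

```text
fixture 0.79 [321. 277.] [ 0.435 -0.12   0.004]
block 0.79 [271. 247.] [ 0.482 -0.033  0.106]
block 0.78 [334. 144.] [ 0.663 -0.138  0.095]
block 0.5 [294. 199.] [ 0.571 -0.069  0.068]
block 0.46 [233. 307.] [0.379 0.034 0.059]
head 0.67 [290. 188.] [ 0.581 -0.064  0.11 ]
head 0.64 [333. 135.] [ 0.675 -0.135  0.109]
head 0.51 [267. 247.] [ 0.483 -0.027  0.107]
pocket 0.84 [295. 199.] [ 0.57  -0.071  0.073]
press_die 0.65 [265. 315.] [ 0.364 -0.018 -0.001]
die_plunger 0.75 [230. 309.] [0.376 0.038 0.057]
soil_jar 0.67 [399. 218.] [ 0.541 -0.255  0.066]
fixture outline 0.88 [295. 199.  75.  42.]
fixture outline 0.75 [319. 276.  51.  28.]
block outline 0.83 [294. 193.  16.  22.]
block outline 0.72 [333. 140.  16.  33.]
block outline 0.57 [269. 245.  24.  19.]
```

View pics/both.png

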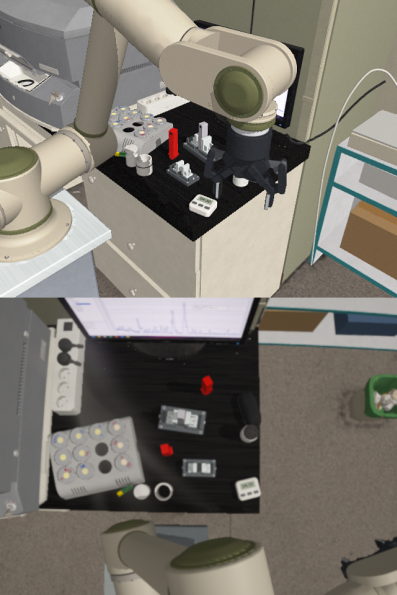

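The pictures show the larger fixture with a grey block at top (295,199). There is a smaller empty fixture at (320,277) and two red bars at (333,138) and (268,246). The grey block in the larger fixture fits the description, so I'll measure it and confirm with a crop.

Run:
```python
from h import *
np.set_printoptions(precision=4,suppress=True)
im=imaging.get_image('top'); s=imaging.get_image('scene')
v,u=np.mgrid[150:245,240:350]; uv=np.c_[u.ravel(),v.ravel()]
P=pts(im,uv)
def rect(m,n):
    r=cv2.minAreaRect((P[m][:,:2]*1000).astype(np.float32)); print(n,m.sum(),np.round(r[0],1),np.round(r[1],1),round(r[2],1),'med',np.median(P[m],0))
reg=models.outline_of('top','fixture')[0]['region'][150:245,240:350].ravel()
near=np.hypot(P[:,0]-.57,P[:,1]+.07)<.085
rect(reg&(P[:,2]>.008)&(P[:,2]<.13),'fixture all')
rect(near&(P[:,2]>.008)&(P[:,2]<.022),'plate')
rect(near&(P[:,2]>.058)&(P[:,2]<.074),'jaws')
rect(near&(P[:,2]>.1)&(P[:,2]<.12),'blocktop')
v,u=np.mgrid[180:270,285:370]; P=pts(s,np.c_[u.ravel(),v.ravel()])
near=np.hypot(P[:,0]-.57,P[:,1]+.07)<.085
for lo,hi,n in [(.008,.022,'plate'),(.06,.072,'jaws'),(.103,.12,'btop')]: rect(near&(P[:,2]>lo)&(P[:,2]<hi),'scene '+n)
a=cv2.resize(im['pixels'][130:300,220:360],(560,680)); b=cv2.resize(s['pixels'][170:310,230:380],(600,560))
c=np.zeros((680,1160,3),np.uint8); c[:,:560]=a; c[:560,560:]=b
cv2.imwrite('pics/crop.png',cv2.resize(c[:,:,::-1],(800,469)))
print(env.observe()['tool_rot'],env.observe()['grip_width'],env.tcp_to_grasp)
```

```text
fixture all 0 [0. 0.] [0. 0.] 0.0 med [nan nan nan]
plate 1274 [554.4 -62.6] [136.2 127.3] 82.9 med [ 0.5659 -0.0664  0.014 ]
jaws 327 [546.4 -62. ] [ 49.3 108.2] 83.2 med [ 0.5799 -0.076   0.0657]
blocktop 196 [543.9 -53. ] [ 23.1 106.7] 71.1 med [ 0.5801 -0.0655  0.1114]
scene plate 444 [557.7 -52.2] [100.6  99.4] 30.8 med [ 0.5555 -0.0542  0.0146]
scene jaws 198 [546.5 -61. ] [ 53.8 110. ] 83.4 med [ 0.5733 -0.0755  0.0656]
scene btop 114 [543.6 -54.1] [ 27.1 103.3] 71.9 med [ 0.5777 -0.0675  0.1107]
[[ 0.8979  0.4401  0.    ]
 [ 0.4401 -0.8979 -0.0001]
 [-0.      0.0001 -1.    ]] 0.08508416320144153 -0.0187
  return _methods._mean(a, axis=axis, dtype=dtype,
  ret = um.true_divide(
```

View pics/crop.png

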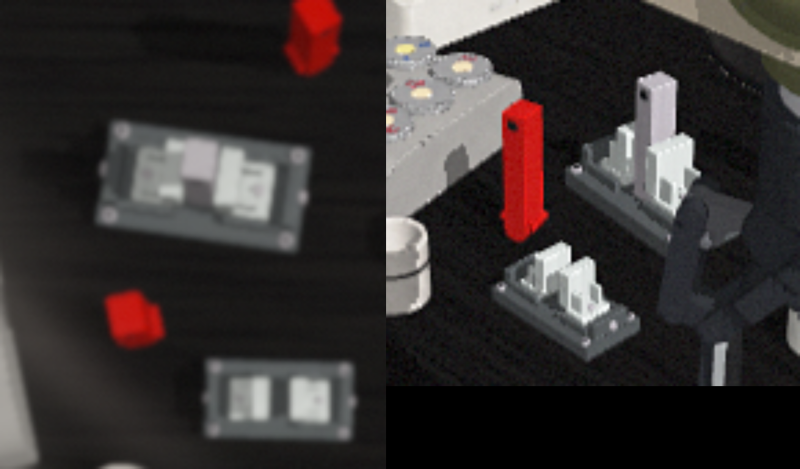

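The crop confirms it: the grey block stands in the larger fixture, and the red bars and the empty small fixture are look-alikes. The first fit took in the nearby red bar, so I'll redo it without red pixels.

Run:
```python
from h import *
np.set_printoptions(precision=4,suppress=True)
for c,(u0,u1,v0,v1) in [('top',(240,350,150,245)),('scene',(285,370,180,270))]:
    im=imaging.get_image(c)
    v,u=np.mgrid[v0:v1,u0:u1]; P=pts(im,np.c_[u.ravel(),v.ravel()]); C=im['pixels'][v0:v1,u0:u1].reshape(-1,3).astype(int)
    red=cv2.dilate(((C[:,0]-C[:,1])>60).reshape(v.shape).astype(np.uint8),np.ones((5,5))).ravel()>0
    ok=~red&(np.hypot(P[:,0]-.57,P[:,1]+.07)<.085)
    for lo,hi,n in [(.010,.018,'plate'),(.062,.070,'jaws'),(.107,.116,'btop'),(.07,.116,'block')]:
        m=ok&(P[:,2]>lo)&(P[:,2]<hi)
        if m.sum()<5: continue
        k=np.zeros(v.shape,np.uint8); k.ravel()[m]=1
        nl,lab,st,_=cv2.connectedComponentsWithStats(k)
        if n!='jaws': m=lab.ravel()==1+np.argmax(st[1:,4])
        r=cv2.minAreaRect((P[m][:,:2]*1000).astype(np.float32)); print(c,n,m.sum(),np.round(r[0],1),np.round(r[1],1),round(r[2],1),'mean',P[m].mean(0))
```

```text
top plate 566 [563.2 -63.7] [136.1  32.2] 83.0 mean [ 0.5554 -0.0641  0.0137]
top jaws 304 [582.5 -66.3] [49.1 36.6] 83.5 mean [ 0.5814 -0.0667  0.0655]
top btop 170 [582.2 -66.1] [20.  24.3] 83.5 mean [ 0.5819 -0.0663  0.1114]
top block 221 [582.  -66.2] [20.2 24.6] 83.5 mean [ 0.5798 -0.0667  0.1063]
scene plate 331 [562.3 -59.2] [132.9  33. ] 83.1 mean [ 0.5561 -0.0573  0.0143]
scene jaws 153 [582.  -65.5] [51.6 39.5] 84.6 mean [ 0.5761 -0.0726  0.066 ]
scene btop 84 [580.4 -66.6] [23.6 25.3] 75.8 mean [ 0.5799 -0.0667  0.1113]
scene block 313 [580.8 -65.8] [25.8 27.4] 78.8 mean [ 0.5776 -0.0688  0.0943]
```

Measured: block centre (0.582, -0.066), block top at z=0.111 and jaw tops at 0.066, matching the given sizes. Fixture yaw is about -6.7°. I need to shift the tool by about (49.4, -23.5) cm in its x and y, then turn it -57° about z.

jog_arm(plan="0 0 0 2 -1 0 0; 0 0 0 3.2 -1.5 0 0; 0 0 0 3.2 -1.5 0 0; 0 0 0 3.2 -1.5 0 0; 0 0 0 3.2 -1.5 0 0; 0 0 0 3.2 -1.5 0 0; 0 0 0 3.2 -1.5 0 0; 0 0 0 3.2 -1.5 0 0; 0 0 0 3.2 -1.5 0 0; 0 0 0 3.2 -1.5 0 0", grip_force=80)

```text
time_s: 1.88
position: [0.4557, -0.2265, 0.2315]
tool_rot: [[0.898, 0.44, 0.0], [0.44, -0.898, -0.0], [0.0, 0.0, -1.0]]
ft_force: [0.9, -0.7, 0.4]
grip_width: 0.0852
gripper_force: 0.0
```

jog_arm(plan="0 0 0 3.2 -1.5 0 0; 0 0 0 3.2 -1.5 0 0; 0 0 0 3.2 -1.5 0 0; 0 0 0 3.2 -1.5 0 0; 0 0 0 3.2 -1.5 0 0; 0 0 0 2 -1 0 0; 0 0 -5 0 0 0 0; 0 0 -5 0 0 0 0; 0 0 -5 0 0 0 0; 0 0 -5 0 0 0 0")

```text
time_s: 2.72
position: [0.5791, -0.0723, 0.2312]
tool_rot: [[0.69, 0.724, -0.0], [0.724, -0.69, 0.0], [-0.0, -0.0, -1.0]]
ft_force: [-0.2, -0.3, 0.5]
grip_width: 0.0855
gripper_force: 0.0
```

jog_arm(plan="0 0 -5 0 0 0 0; 0 0 -5 0 0 0 0; 0 0 -5 0 0 0 0; 0 0 -5 0 0 0 0; 0 0 -5 0 0 0 0; 0 0 -5 0 0 0 0; 0 0 -5 0 0 0 0; 0 0 -2 0 0 0 0; 0 0 0 0 0 0 0; 0 0 0 0 0 0 0")

```text
time_s: 3.55
position: [0.579, -0.0725, 0.2313]
tool_rot: [[0.121, 0.993, -0.0], [0.993, -0.121, 0.0], [0.0, -0.0, -1.0]]
ft_force: [0.1, -0.4, 0.5]
grip_width: 0.0852
gripper_force: 0.0
```

```bash
cat > go.py <<'E'
from h import *
np.set_printoptions(precision=4,suppress=True)
o=env.observe(); p=np.array(o['position']); R=np.array(o['tool_rot']); print(o['time_s'],p,o['q'],o['grip_width'],o['gripper_force'],o['ft_force']); print(R)
print('yaw of tool y',np.degrees(np.arctan2(R[1,1],R[0,1])),'tilt',np.degrees(np.arcsin(R[2,0])))
print('to go cm',R.T@(np.array([.582,-.0662,.080])-p)*100)
E
python3 go.py
python3 - <<'E'
from h import *
im=imaging.get_image('wrist'); save(im,'w1.png')
for q in ['head','block']:
    for r in models.tip_of('wrist',q): print(q,r,pts(im,r['at']))
E
```

```text
3.55 [ 0.579  -0.0725  0.2313] [-18.7539  25.2189  68.7795  -0.0009  86.0058 -11.7913] 0.08516880373436017 0.0 [ 0.1215 -0.3542  0.5168]
[[ 0.1212  0.9926 -0.0001]
 [ 0.9926 -0.1212  0.    ]
 [ 0.     -0.0001 -1.    ]]
yaw of tool y -6.9625602140833 tilt 2.1515442760723e-05
to go cm [ 0.6626  0.2204 15.1297]
head {'at': [331.1, 216.1], 'confidence': 0.93} [[ 0.58507296 -0.06109753  0.11290622]]
head {'at': [449.1, 279.0], 'confidence': 0.87} [[ 0.67314503 -0.12589326  0.105258  ]]
head {'at': [200.2, 177.9], 'confidence': 0.79} [[ 0.49331847 -0.0221016   0.10840062]]
head {'at': [94.4, 110.2], 'confidence': 0.37} [[0.3856809  0.04175991 0.0314445 ]]
block {'at': [325.9, 195.4], 'confidence': 0.7} [[ 0.58237297 -0.05336725  0.06625359]]
block {'at': [228.0, 166.4], 'confidence': 0.67} [[ 0.49779889 -0.02037293  0.04456206]]
block {'at': [420.4, 247.8], 'confidence': 0.59} [[ 0.67160531 -0.1269292   0.02123046]]
```

View pics/w1.png

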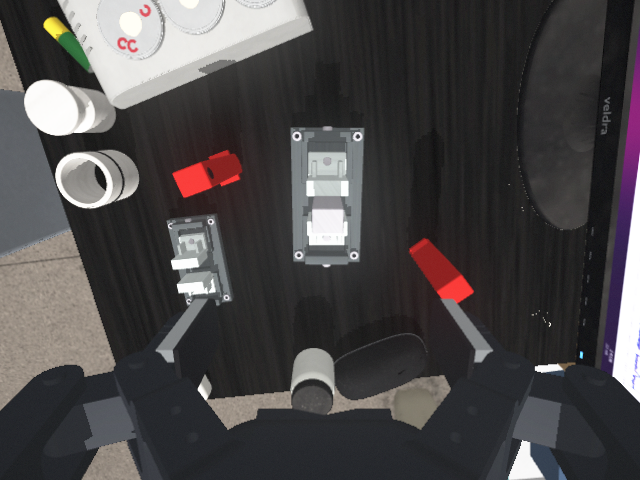

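The wrist view shows the fixture square to the tool, with the grey block top at about (327,220). Red bars stand at (208,173) and (440,268), both clear of the finger path. I'll get a precise block centre from the wrist depth.

Run:
```python
from h import *
np.set_printoptions(precision=4,suppress=True)
im=imaging.get_image('wrist'); v,u=np.mgrid[120:275,285:370]; P=pts(im,np.c_[u.ravel(),v.ravel()])
for lo,hi,n in [(.010,.018,'plate'),(.062,.070,'jaws'),(.107,.116,'btop')]:
    m=(P[:,2]>lo)&(P[:,2]<hi); r=cv2.minAreaRect((P[m][:,:2]*1000).astype(np.float32)); print(n,m.sum(),r,np.median(P[m],0))
```

```text
plate 3874 ((581.48583984375, -64.83668518066406), (136.08029174804688, 70.04449462890625), 82.69538879394531) [ 0.582  -0.059   0.0141]
jaws 901 ((581.6494140625, -64.54586029052734), (49.588722229003906, 35.291053771972656), 83.65901947021484) [ 0.5827 -0.0491  0.066 ]
btop 846 ((581.5560913085938, -64.57378387451172), (20.176856994628906, 24.229755401611328), 83.1942367553711) [ 0.5818 -0.0639  0.112 ]
```

jog_arm(plan="0 0 0 0.33 0.1 2 0; 0 0 0 0.33 0.1 3 0; 0 0 0 0 0 3 0; 0 0 0 0 0 2 0")

```text
time_s: 4.08
position: [0.581, -0.0658, 0.1288]
tool_rot: [[0.12, 0.993, -0.002], [0.993, -0.12, 0.001], [0.0, -0.003, -1.0]]
ft_force: [-0.6, -0.6, -0.8]
grip_width: 0.0851
gripper_force: 0.0
```

jog_arm(plan="0 0 0 0.05 0.05 2 0; 0 0 0 0 0 2 0; 0 0 0 0 0 1 0; 0 0 0 0 0 0 0; 0 0 0 0 0 0 0")

```text
time_s: 4.5
position: [0.5826, -0.0659, 0.0817]
tool_rot: [[0.12, 0.993, 0.0], [0.993, -0.12, -0.0], [-0.0, 0.0, -1.0]]
ft_force: [-0.2, -0.3, 1.3]
grip_width: 0.0854
gripper_force: 0.0
```

jog_arm(plan="0 0 0 0 0 0 255; 0 0 0 0 0 0 255; 0 0 0 0 0 0 255; 0 0 0 0 0 0 255; 0 0 0 0 0 0 255; 0 0 0 0 0 0 255; 0 0 0 0 0 0 255; 0 0 0 0 0 0 255; 0 0 0 0 0 0 255; 0 0 0 0 0 0 255", grip_force=80)

```text
time_s: 5.33
position: [0.5827, -0.0659, 0.0819]
tool_rot: [[0.12, 0.993, 0.001], [0.993, -0.12, -0.0], [-0.0, 0.001, -1.0]]
ft_force: [-1.1, 0.3, 5.1]
grip_width: 0.0228
gripper_force: 78.2
```

```bash
python3 go.py
```

```text
5.3333 [ 0.5827 -0.0659  0.0819] [-18.0065  33.5615  80.7502   0.0003  65.6198 -11.1226] 0.022806723252231806 78.22607517242432 [-1.0612  0.2766  5.1288]
[[ 0.1199  0.9928  0.0011]
 [ 0.9928 -0.1199 -0.0004]
 [-0.0002  0.0012 -1.    ]]
yaw of tool y -6.884038277454751 tilt -0.012938722921044768
to go cm [-0.0429 -0.0658  0.187 ]
```

Gripped at 22.8 mm opening. Now I'll tip it towards the left jaw by 10° about the pocket, with the tool turning along with the block (r = 68 mm).

jog_arm(plan="0 -1 0 0.12 0 0 255; 0 -1 0 0.12 0 0 255; 0 -1.5 0 0.18 0 0 255; 0 -1.5 0 0.18 0 0 255; 0 -1.5 0 0.18 0 0 255; 0 -1.5 0 0.18 0 0 255; 0 -1 0 0.12 0 0.01 255; 0 -1 0 0.12 0 0 255; 0 0 0 0 0 0.01 255; 0 0 0 0 0 0 255")

```text
time_s: 6.17
position: [0.5841, -0.0547, 0.0809]
tool_rot: [[0.118, 0.993, -0.02], [0.977, -0.119, -0.175], [-0.176, 0.001, -0.984]]
ft_force: [-0.7, -3.7, 5.5]
grip_width: 0.023
gripper_force: 78.4
```

```bash
python3 go.py
python3 - <<'E'
from h import *
im=imaging.get_image('top'); save(im,'t2.png',(240,150,350,245),5)
E
```

```text
6.1667 [ 0.5841 -0.0547  0.0809] [-12.4511  34.1804  80.4969 -11.1492  64.6828  -0.8608] 0.022986880590986948 78.37966561317444 [-0.7444 -3.6652  5.5073]
[[ 0.1178  0.9928 -0.0198]
 [ 0.9774 -0.1195 -0.1746]
 [-0.1757  0.0012 -0.9844]]
yaw of tool y -6.860572825735581 tilt -10.121869210203354
to go cm [-1.1296 -0.0766  0.2911]
```

View pics/t2.png

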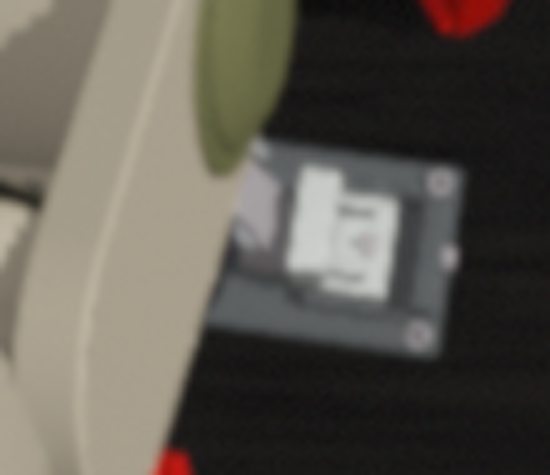

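The block has tipped left and a gap has opened to the right jaw, which shows at about (300,220) in the crop. Now the other way: 20°, ending 10° to the right.

jog_arm(plan="0 1 0 -0.12 0 0 255; 0 2 0 -0.24 0 0 255; 0 2 0 -0.24 0 -0.01 255; 0 2.5 0 -0.3 0 0 255; 0 2.5 0 -0.3 0 0.01 255; 0 2.5 0 -0.3 0 0.01 255; 0 2 0 -0.24 0 0 255; 0 2 0 -0.24 0 0.01 255; 0 2 0 -0.24 0 0 255; 0 1.5 0 -0.18 0 0.01 255")

```text
time_s: 7.05
position: [0.5812, -0.0768, 0.0808]
tool_rot: [[0.118, 0.993, 0.022], [0.977, -0.12, 0.176], [0.178, 0.001, -0.984]]
ft_force: [0.5, 6.0, 5.0]
grip_width: 0.0226
gripper_force: 78.5
```

jog_arm(plan="0 0 0 0 0 0 255; 0 0 0 0 0 0 255; 0 0 0 0 0 0 255")

```text
time_s: 7.3
position: [0.5812, -0.077, 0.0807]
tool_rot: [[0.118, 0.993, 0.022], [0.977, -0.12, 0.174], [0.175, 0.001, -0.985]]
ft_force: [0.4, 3.5, 5.5]
grip_width: 0.0229
gripper_force: 78.5
```

```bash
python3 go.py
python3 - <<'E'
from h import *
np.set_printoptions(precision=4,suppress=True)
im=imaging.get_image('wrist'); save(im,'w3.png')
v,u=np.mgrid[0:480:1,0:640:1]; P=pts(im,np.c_[u.ravel(),v.ravel()])
yw=np.radians(-6.8); d=P[:,:2]-[.5817,-.0653]; fx=d@[np.cos(yw),np.sin(yw)]; fy=d@[-np.sin(yw),np.cos(yw)]
for t in (im,):
  m=(abs(fx)<.017)&(P[:,2]>.061)&(P[:,2]<.070)&(abs(fy)<.06)
  print(m.sum())
  for s in (1,-1):
    a=fy[m&(fy*s>0)]*s
    if len(a): print('jaw',s,len(a),np.percentile(a,[2,50,98]))
E
```

```text
7.3 [ 0.5812 -0.077   0.0807] [-23.4653  34.1071  80.6764  10.407   68.4103 -20.6779] 0.022893449762249492 78.54108095169067 [0.4487 3.4832 5.4633]
[[ 0.1182  0.9928  0.0217]
 [ 0.9774 -0.1201  0.1737]
 [ 0.1751  0.0006 -0.9846]]
yaw of tool y -6.899331073366994 tilt 10.081629431098918
to go cm [ 1.0567 -0.0487  0.2615]
2473
jaw 1 2473 [0.0015 0.0248 0.0323]
```

View pics/w3.png

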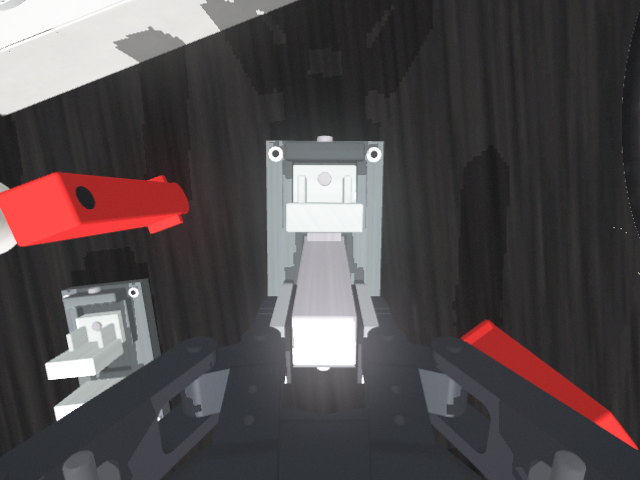

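The left jaw top now ends at fy = 32.3 mm against 24.8 before, so it has travelled about 7.5 mm. It shows at about (325,217) in the picture, with a wide gap to the block. Back to upright, then I'll check the right jaw with the top camera.

jog_arm(plan="0 -1 0 0.12 0 0 255; 0 -2 0 0.24 0 -0.01 255; 0 -2 0 0.24 0 -0.01 255; 0 -2 0 0.24 0 0 255; 0 -2 0 0.24 0 0 255; 0 -1 0 0.12 0 0 255; 0 0 0 0 0 0 255; 0 0 0 0 0 0 255; 0 0 0 0 0 0 255")

```text
time_s: 8.1
position: [0.5825, -0.0657, 0.0819]
tool_rot: [[0.12, 0.993, 0.0], [0.993, -0.12, 0.002], [0.002, 0.0, -1.0]]
ft_force: [0.6, 4.7, 4.6]
grip_width: 0.0231
gripper_force: 78.5
```

```bash
python3 go.py
python3 - <<'E'
from h import *
np.set_printoptions(precision=4,suppress=True)
yw=np.radians(-6.8)
for c in ('top','scene','wrist'):
  im=imaging.get_image(c)
  v,u=np.mgrid[0:480:1,0:640:1]; P=pts(im,np.c_[u.ravel(),v.ravel()])
  d=P[:,:2]-[.5817,-.0653]; fx=d@[np.cos(yw),np.sin(yw)]; fy=d@[-np.sin(yw),np.cos(yw)]
  m=(abs(fx)<.017)&(P[:,2]>.063)&(P[:,2]<.069)&(abs(fy)<.06)
  for s in (1,-1):
    a=fy[m&(fy*s>.012)]*s
    if len(a): print(c,'jaw',s,len(a),np.percentile(a,[2,50,98]))
E
```

```text
8.1 [ 0.5825 -0.0657  0.0819] [-18.0378  33.5568  80.7507   0.101   65.6956 -11.167 ] 0.023059751151758665 78.47343921661377 [0.5728 4.678  4.6219]
[[ 0.1204  0.9927  0.0004]
 [ 0.9927 -0.1204  0.0015]
 [ 0.0016  0.0003 -1.    ]]
yaw of tool y -6.91245980515194 tilt 0.09092740867910996
to go cm [-0.0583 -0.0404  0.1915]
top jaw 1 3 [0.025  0.0286 0.0308]
scene jaw 1 33 [0.0153 0.0252 0.0351]
scene jaw -1 70 [0.0182 0.0263 0.0329]
wrist jaw 1 2152 [0.0195 0.0263 0.0325]
```

Both jaws have moved outward about 7.5 mm (inner edges near 18–19 mm), past the 5.5 mm needed for release. I'll start the lift gently and watch the force.

jog_arm(plan="0 0 0 0 0 -0.3 255; 0 0 0 0 0 -0.5 255; 0 0 0 0 0 -0.7 255; 0 0 0 0 0 -0.7 255")

```text
time_s: 8.58
position: [0.582, -0.0662, 0.1041]
tool_rot: [[0.12, 0.993, -0.001], [0.993, -0.12, -0.0], [-0.0, -0.001, -1.0]]
ft_force: [0.4, 0.5, -2.3]
grip_width: 0.0228
gripper_force: 78.6
```

jog_arm(plan="0 0 0 0 0 -1 255; 0 0 0 0 0 -1 255; 0 0 0 0 0 -1 255; 0 0 0 0 0 -1 255; 0 0 0 0 0 -1 255; 0 0 0 0 0 -0.7 255; 0 0 0 0 0 -0.3 255; 0 0 0 0 0 0 255; 0 0 0 0 0 0 255; 0 0 0 0 0 0 255")

```text
time_s: 9.42
position: [0.5821, -0.0657, 0.1632]
tool_rot: [[0.12, 0.993, -0.001], [0.993, -0.12, 0.0], [0.0, -0.001, -1.0]]
ft_force: [0.2, 0.0, -1.9]
grip_width: 0.0232
gripper_force: 78.6
```

jog_arm(plan="0 0 0 0 0 0 255; 0 0 0 0 0 0 255; 0 0 0 0 0 0 255; 0 0 0 0 0 0 255; 0 0 0 0 0 0 255; 0 0 0 0 0 0 255")

```text
time_s: 9.92
position: [0.5823, -0.0658, 0.1637]
tool_rot: [[0.12, 0.993, -0.0], [0.993, -0.12, 0.0], [0.0, -0.0, -1.0]]
ft_force: [0.2, -0.4, -1.2]
grip_width: 0.0229
gripper_force: 78.7
```

```bash
python3 go.py
python3 - <<'E'
from h import *
im=imaging.get_image('scene'); save(im,'s4.png',(260,120,420,270),4)
E
```

```text
9.9167 [ 0.5823 -0.0658  0.1637] [-18.0139  28.5139  74.7621  -0.0003  76.7296 -11.1251] 0.0228635849117136 78.6507797241211 [ 0.1828 -0.4093 -1.2236]
[[ 0.1199  0.9928 -0.0001]
 [ 0.9928 -0.1199  0.    ]
 [ 0.     -0.0001 -1.    ]]
yaw of tool y -6.8887223854042325 tilt 0.0007932557829098832
to go cm [-0.0425 -0.0279  8.3744]
```

View pics/s4.png

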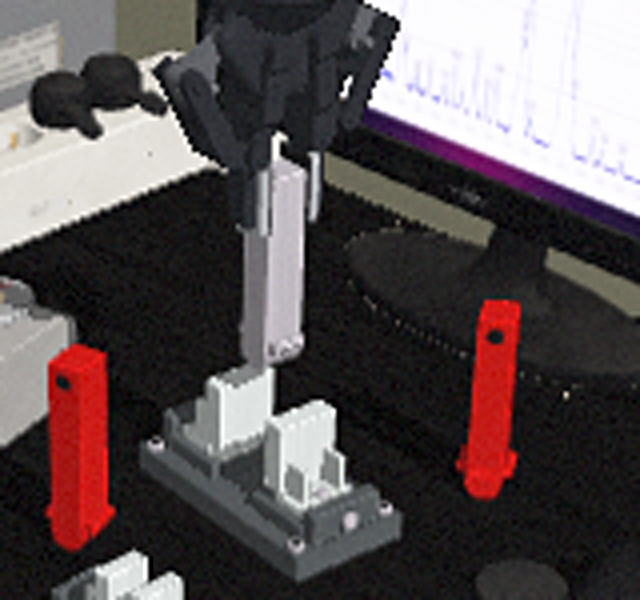

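The picture shows the grey block hanging upright in the gripper, its foot at about (272,360), clear above the two spread jaws. Both red bars are untouched. I'm handing the job in.

```bash
python3 -c "
from rig import job; print(job.close_job())"
```

```text
the job is handed in; nothing more can be done
None
```

I rocked both jaws back about 7.5 mm by camera measurement and drew the block straight up. I handed the job in with the block held upright about 2 cm over the jaw tops, but no verdict came back.

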